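Try the tap-and-die case's lid, free its catch if it is caught, and hold the lid open

ROBOT

A 7-joint arm with a two-finger parallel gripper is mounted at the origin on a cart in front of the work surface, level with it; the furniture and walls round the work are solid. World frame = base frame: x ahead of the robot, y to its left, z up, the work surface at z = 0. Lengths are in m, angles in rad, forces in N, time in s.
With the tool pointing down it reaches from about 0.4 to 0.85 m from the base axis. Payload 10.4 kg.
Tool frame: the origin (TCP) lies at the very end of the fingers, on their centre line; the grasp point (between the pads) lies 19 mm behind it; z points along the fingers, y is the line along which they close (so a half turn about z gives the same grasp; the last joint's range is limited). The gripper opens to 87 mm and grips with 3 to 60 N. Pads are 19 mm wide; open, the fingers measure 117 mm over their backs; the gripper's body (75 mm by 190 mm) begins 51 mm behind the grasp point.
Start: joints at [-1.314, 0.332, -0.065, 1.46, 0.022, 1.35, -0.088], TCP at [0.173, 0.601, 0.223] pointing down, gripper open.
Joint ranges: [-2.6, 2.6], [-0.5, 2.12], [-1.47, 1.34], [0.16, 2.42], [-1.27, 4.41], [0.06, 2.06], [-2.6, 2.6]. Speed limits (rad/s): [2.22, 2.22, 2.79, 2.79, 3.14, 3.14, 3.14].

INTERFACE

Orientations are given as a unit quaternion [x, y, z, w].
In Python, from bench import * gives the robot as it stands.
- The arm moves only by the tool step_arm, never from a script. Its arguments are lists of equal length, an entry for each row: "delta_pos": the shift along the world's x, y, z in units of 25 mm (1.0 is 25 mm), a list of three; "turn": the turn about the world's z in units of 0.12 rad (1.0 is 0.12 rad). In form: {"delta_pos": [[tx, ty, tz], ...], "turn": [turn, ...]}. A call has 1 to 12 rows; each row shifts and turns the commanded pose from where the row before left it; what a row does not reach is not made up. A row lasts 1/10 s, in which the tool goes at most 50 mm and 8.59 degrees, less where a joint would pass 70% of its speed; a pose out of reach is approached as far as the arm can. A call with a number of a shift or a turn outside -1 to 1 is refused whole. A call with a gripper value outside its range is refused whole. "grip" is the closure, from 0 (fully open) to 1 (shut), set as the call begins (left out, the last holds). The fingers move at their own pace and stop on an object; "newtons" is the grip in N (left out, the last holds). Time passes only in rows, so rows that do not move let the fingers close. It gives the time, the measured TCP pose, the force, the opening and the grip force at its end, in the units of the state.
- read_state(): the state, without advancing time (a new reading comes with each control period).
- camera(name): name is "side" or "top" or "wrist"; returns a dict with "image" (400x640x3 uint8, red, green, blue), "z_map" (400x640 float32, m along the optical axis (not along the pixel's ray), 0 where there is no reading), "mtx" (3x3 intrinsics, pixels), "view" (4x4, takes a point from world to camera coordinates). Camera axes: x right, y up, looking along -z (the intrinsics and any distortion apply to the point x, -y, -z); pixel columns grow to the right and rows downward; lengths in m; the calibration is good to about 2 mm. A picture is of the moment at which its call begins.
- close_job(): hands the job in; it is judged then, once.
The state is a dict: "time": time; "joint_positions": joint angles; "joint_vel": joint speeds; "joint_torque": joint torques, N m; "ee_pos": TCP position; "eef_rot": TCP orientation; "ft_force": force on the tool from outside, world axes, zero at the start; "torque": the same for the moment, N m; "width": finger opening in m; "grip_force": force on a finger pad.
Only numpy, scipy, OpenCV 4.12 (cv2) and the standard library are available. Lean on these libraries where they do the work, as an engineer would, in place of code of your own. Each camera call takes 0.05 s, during which the arm holds its last target. There are 200 camera calls.

TASK

Before you touch the red release pin, take the handle on the lid of the red case and give it a tug upward to feel whether the catch is holding it. If it is caught, push the red pin all the way down to release it; then, with the handle in the gripper, raise the lid to about 45 degrees and stay there, so that someone can take a tap out: finish while still holding the lid open, because it falls shut by itself. Leave the loose things on the bench undisturbed.

Things in the scene. Friction and masses are not known exactly. Their poses are not given: they have to be found in the camera images.
- board: plywood base board, 240x225x12 mm, screwed to the bench; it carries the red case and, in front of it, a grey catch housing. Origin under its centre at bench level; its x axis points from the catch housing (front) to the lid's hinge (back), y to the left, z up. All offsets below are in this frame
- case_lid (a joint): angle of the red case's lid (125 deep, 176 wide, top 62 mm above the bench), rad: 0 shut, 0.785 is 45 degrees, 1.75 the stop. About 3.5 N at the handle lifts it; it falls shut when let go. A caught lid lifts only about 0.035 rad (4 mm at the handle), then stops hard; a free one goes on up. Which it is cannot be seen and differs from start to start
- lid_handle (a point): middle of the round steel handle bar on the lid: bar 10 mm thick, 84 mm long along y, its centre 96 mm above the bench and 34 mm above the lid's top when shut; -5 mm in x from the board's centre. A post at each end, free space between. The point turns with the lid
- lid_hinge (a point): middle of the lid's hinge line, which runs along the board's y: fixed, 100 mm in x from the board's centre, 40 mm above the bench. The handle bar travels in a circle about it: up and back (+x) as the lid is raised
- release (a joint): travel of the red release pin, m: 0 up (as at every start), 0.008 fully down. About 2.5 N pushes it; it stays where it is left. Pushed fully down it frees a caught lid for good; on a free lid it does nothing
- release_top (a point): centre of the red pin's flat top, 22 mm across, 80 mm above the bench when up (20 mm above the grey housing), at x -74, y -13 mm from the board's centre; pressed straight down. A flat steel strap on the lid's front edge reaches over the housing to 14 mm behind the pin's axis, 15 mm below its top
- pin_tin: loose bystander, leave alone: green-lidded round white tin, 68 mm across, 36 high; origin at the centre of its underside
- tape_reel: loose bystander, leave alone: black reel of tape, 62 mm across, 20 high; origin at the centre of its underside
- spanner: loose bystander, leave alone: bright open-ended spanner, 142x27x5 mm; origin at the centre of its underside
- screwdriver: loose bystander, leave alone: black-handled screwdriver, 195 mm long; origin at the centre of its underside

How it is judged:
By the outcome, as a careful person would: the job done as asked, in the order asked, and still so for the second after the job is handed in, while the arm keeps its last pose, push and grip.
It also fails if it takes over 51 s, if anything falls off the work surface, if the arm or the gripper's body presses on something with over 40 N, if the wrist force passes 120 N, or if a joint passes its speed limit or range.

## Working session

There is one attempt and no reset: what is moved stays moved. The work goes in short steps, Python scripts to look and compute and a tool call to move; the robot and the scene stay as the last step left them, time stands still between calls to the robot, and variables do not carry over. Pictures are saved under pics/ and viewed, at most 10 in all, crops included, and the job is handed in when it is done.

Besides the shell and the picture viewer there is one more tool, called after ">>>" as a command line: name --pt "numbers of a row" for each row, then --argument value for the rest. step_arm: Moves the arm, as the interface text tells. Shifts and turns lie within -1 to 1; 1 stands for 25 mm of shift or 0.12 rad of turn. Its arguments: {"type":"object","properties":{"delta_pos":{"type":"array"},"turn":{"type":"array"},"grip":{"type":"number"},"newtons":{"type":"number"}},"required":["delta_pos","turn"]}

```bash
mkdir -p pics
python3 - <<'E'
from bench import *
import cv2,numpy as np,pickle
s=read_state();print(s)
d={n:camera(n) for n in("side","top")}
pickle.dump(d,open("c0.pkl","wb"))
for n in d:
    cv2.imwrite(f"pics/{n}0.png",d[n]["image"][:,:,::-1]);print(n,d[n]["mtx"].tolist(),np.round(d[n]["view"],4).tolist())
E
```

```text
{'time': 0.0, 'joint_positions': array([-1.31361257,  0.33287708, -0.06468552,  1.46096915,  0.02160725,
        1.34989667, -0.0884917 ]), 'joint_vel': array([-3.04948365e-04, -3.58884468e-04, -6.06524575e-04, -2.72078277e-04,
       -1.31481099e-03,  2.70759800e-04, -5.43731319e-05]), 'joint_torque': array([-9.98523246e-04, -6.23243594e+01,  2.41764716e-02, -3.89896381e+01,
       -6.14153501e-02,  3.95145477e-02,  1.20082195e-04]), 'ee_pos': array([0.17249926, 0.60030784, 0.22173737]), 'eef_rot': array([ 1.39427208e-01,  9.90232056e-01, -7.24682283e-04, -6.15480803e-05]), 'ft_force': array([-0.0968423 ,  0.25031435, -0.76404912]), 'torque': array([-0.03884871, -0.00469575, -0.01164274]), 'grip_force': 0.0, 'width': 0.08715845770650901}
side [[382.26029877865676, 0.0, 317.12057645926524], [0.0, 382.26029877865676, 198.7088965782156], [0.0, 0.0, 1.0]] [[0.8605, -0.5089, 0.0226, -0.4726], [0.2079, 0.3914, 0.8964, -0.1958], [-0.4651, -0.7667, 0.4426, -1.02], [0.0, 0.0, 0.0, 1.0]]
top [[462.98044358304026, 0.0, 327.0330565189478], [0.0, 462.98044358304026, 201.71348217094234], [0.0, 0.0, 1.0]] [[-0.0431, -0.9991, -0.0055, 0.0402], [0.9786, -0.0433, 0.2014, -0.5715], [-0.2014, 0.0033, 0.9795, -1.2932], [0.0, 0.0, 0.0, 1.0]]
```

View pics/top0.png

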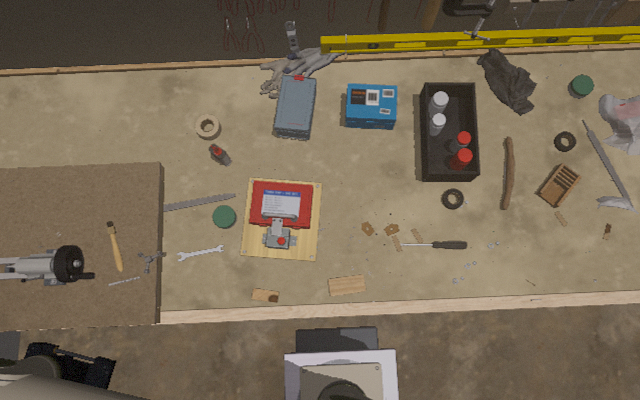

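View pics/side0.png

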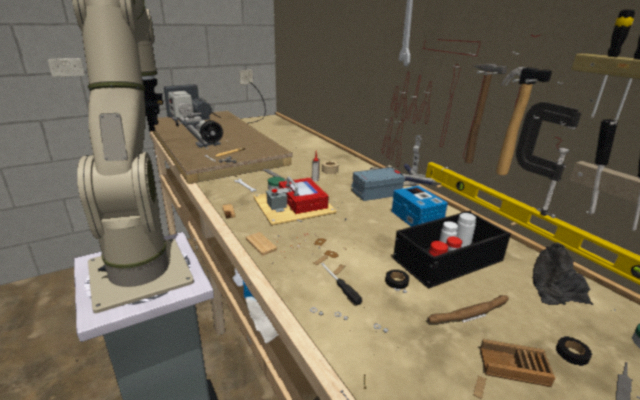

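The top view shows the board at about (282,220), with the pin at about (282,241) and the case behind it. The tin is at (224,216), the spanner at (200,253), and the screwdriver at (435,245). Next I'll measure the board and the pin.

```bash
cat > h.py <<'E'
import numpy as np,cv2
def ray(c,uv,z):
    uv=np.atleast_2d(uv).astype(float);K=c["mtx"];V=c["view"]
    d=np.c_[(uv[:,0]-K[0,2])/K[0,0],-(uv[:,1]-K[1,2])/K[1,1],-np.ones(len(uv))]@V[:3,:3]
    o=-V[:3,:3].T@V[:3,3]
    return o+d*((z-o[2])/d[:,2])[:,None]
def proj(c,P):
    p=np.atleast_2d(P)@c["view"][:3,:3].T+c["view"][:3,3];K=c["mtx"]
    return np.c_[K[0,2]-K[0,0]*p[:,0]/p[:,2],K[1,2]+K[1,1]*p[:,1]/p[:,2]]
E
python3 - <<'E'
import pickle;from h import *
d=pickle.load(open("c0.pkl","rb"));c=d["top"];im=c["image"]
hsv=cv2.cvtColor(im,cv2.COLOR_RGB2HSV)
print("hsv board",hsv[250,255],hsv[200,318],"bench",hsv[275,300],hsv[200,340],"pin",hsv[241,282],"red",hsv[185,265])
red=(((hsv[...,0]<8)|(hsv[...,0]>172))&(hsv[...,1]>150)&(hsv[...,2]>80)).astype(np.uint8)
red[:170]=0;red[:,:235]=0;red[:,330:]=0
n,l,st,ce=cv2.connectedComponentsWithStats(red)
for i in range(1,n):
    if st[i,4]>8: print(st[i],ce[i],ray(c,ce[i],.08).round(4))
cr=im[165:275,230:335,::-1]
cv2.imwrite("pics/crop.png",cv2.resize(cr,None,fx=5,fy=5,interpolation=cv2.INTER_CUBIC))
E
```

```text
hsv board [ 20  94 195] [ 19  99 188] bench [ 20  72 153] [ 18  75 150] pin [  3 191 180] red [  2 161 157]
[ 249  181   64   48 1341] [281.64876957 202.31767338] [[0.5722 0.1455 0.08  ]]
[278 237   7   7  36] [280.77777778 240.27777778] [[0.4629 0.1506 0.08  ]]
```

View pics/crop.png

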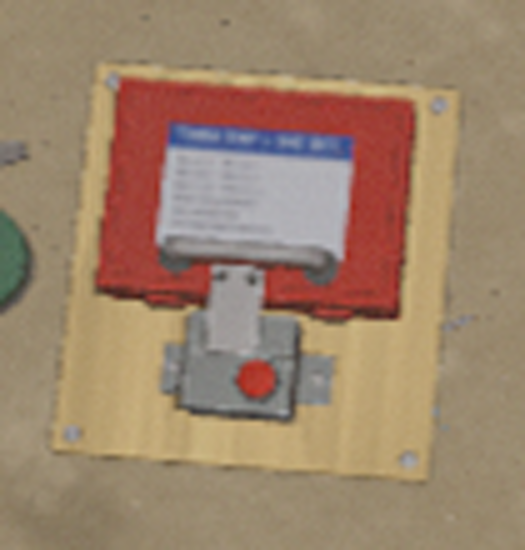

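The crop shows the board corners at roughly (98,65), (460,92), (428,480) and (52,450), the handle bar from (168,245) to (335,260), and the pin at (256,379).

Run:
```python
import pickle;from h import *
d=pickle.load(open("c0.pkl","rb"));c=d["top"];im=c["image"]
hsv=cv2.cvtColor(im,cv2.COLOR_RGB2HSV).astype(int)
q=np.array([[98,65],[460,92],[428,480],[52,450]])/5+[229.6,164.6]
w=ray(c,q,.012);print(w.round(4))
m=((hsv[...,1]>83)&(hsv[...,2]>165)&(abs(hsv[...,0]-20)<6)).astype(np.uint8)
m[:170]=0;m[270:]=0;m[:,:235]=0;m[:,:][:,330:]=0
n,l,st,ce=cv2.connectedComponentsWithStats(m);i=1+st[1:,4].argmax()
v,u=np.where(l==i);W=ray(c,np.c_[u,v],.012)
r=cv2.minAreaRect((W[:,:2]*1000).astype(np.float32));print("rect",r)
# rigid fit corners + pin + bar mid
pin=ray(c,[280.78,240.28],.08)[0]
bar=ray(c,np.array([[168,245],[335,260]])/5+[229.6,164.6],.1)
A=np.array([[.12,.1125],[.12,-.1125],[-.12,-.1125],[-.12,.1125],[-.074,-.013],[-.005,0]])
B=np.vstack([w[:,:2],pin[:2],bar.mean(0)[:2]])
a=A-A.mean(0);b=B-B.mean(0)
th=np.arctan2((a[:,0]*b[:,1]-a[:,1]*b[:,0]).sum(),(a*b).sum());R=np.array([[np.cos(th),-np.sin(th)],[np.sin(th),np.cos(th)]])
t=B.mean(0)-R@A.mean(0);print("th",th,"t",t,"res mm",((A@R.T+t-B)*1000).round(1))
e=bar[0]-bar[1];print("bar yaw",np.arctan2(-e[0],e[1]),bar.round(4))
for n,p in dict(handle=[-.005,0],pin=[-.074,-.013],hinge=[.1,0]).items(): print(n,(R@p+t).round(4))
```

```text
[[0.6679 0.2495 0.012 ]
 [0.6411 0.0291 0.012 ]
 [0.4069 0.0575 0.012 ]
 [0.4342 0.2788 0.012 ]]
rect ((537.8463134765625, 154.24562072753906), (224.70660400390625, 236.8354034423828), 82.92554473876953)
th -0.12313104580117763 t [0.53739842 0.15299885] res mm [[ 2.4  0.4]
 [ 1.6 -2.4]
 [-2.4 -1.4]
 [-2.   0.6]
 [-0.5 -1.4]
 [ 0.9  4.2]]
bar yaw -0.13474714027807358 [[0.5379 0.1963 0.1   ]
 [0.5252 0.1026 0.1   ]]
handle [0.5324 0.1536]
pin [0.4624 0.1492]
hinge [0.6366 0.1407]
```

>>> step_arm --pt "0.6 -0.72 0" --pt "0.6 -0.72 0" --pt "0.6 -0.72 0" --pt "0.6 -0.72 0" --pt "0.6 -0.72 0" --pt "0.6 -0.72 0" --pt "0.6 -0.72 0" --pt "0.6 -0.72 0" --pt "0.6 -0.72 0" --pt "0.6 -0.72 0" --pt "0.6 -0.72 0" --pt "0.6 -0.72 0" --turn '[-0.49,-0.49,-0.49,-0.49,-0.49,-0.49,-0.49,-0.49,-0.49,-0.49,-0.49,-0.49]' --grip 0.45 --newtons 20

```text
time: 1.3
ee_pos: [0.3538, 0.3832, 0.2226]
eef_rot: [0.475, 0.88, 0.0, 0.0]
ft_force: [-0.1, 0.2, 0.5]
width: 0.0476
grip_force: 0.0
```

>>> step_arm --pt "0.6 -0.72 0" --pt "0.6 -0.72 0" --pt "0.6 -0.72 0" --pt "0.6 -0.72 0" --pt "0.6 -0.72 0" --pt "0.6 -0.72 0" --pt "0.6 -0.72 0" --pt "0.6 -0.72 0" --pt "0.6 -0.72 0" --pt "0.6 -0.72 0" --pt "0.4 -0.5 0" --pt "0 0 0" --turn '[-0.49,-0.49,-0.49,-0.49,-0.49,-0.49,-0.49,-0.49,-0.49,-0.49,-0.49,-0.49]'

```text
time: 2.5
ee_pos: [0.5143, 0.1893, 0.2225]
eef_rot: [0.751, 0.66, -0.0, 0.001]
ft_force: [-0.5, 0.6, -0.8]
width: 0.0474
grip_force: 0.0
```

Run:
```python
from bench import *;from h import *
s=read_state();print(s["time"],s["ee_pos"],s["eef_rot"],s["ft_force"],s["joint_positions"],s["width"])
q=s["eef_rot"];print("closing yaw",2*np.arctan2(q[1],q[0])-np.pi/2)
c=camera("wrist");cv2.imwrite("pics/w1.png",c["image"][:,:,::-1])
R=np.array([[.9924,.1228],[-.1228,.9924]])
t=np.array([.5374,.1530])
for n,p in dict(handle=[-.005,0,.096],bL=[-.005,.042,.096],bR=[-.005,-.042,.096],pin=[-.074,-.013,.08]).items():
    print(n,proj(c,np.r_[R@p[:2]+t,p[2]]).round(1))
```

```text
2.5 [0.51434736 0.18932051 0.22250771] [ 7.51107632e-01  6.60179561e-01 -1.29834238e-04  5.04575419e-04] [-0.52315485  0.63076623 -0.82362431] [-0.80711389  0.16105811  0.41592496  1.6883857  -0.06610311  1.30614889
 -0.50735358] 0.04744494577573148
closing yaw -0.12868049290722183
handle [[344.5 217.7]]
bL [[345.  180.6]]
bR [[343.9 252.1]]
pin [[284.6 223.6]]
```

View pics/w1.png

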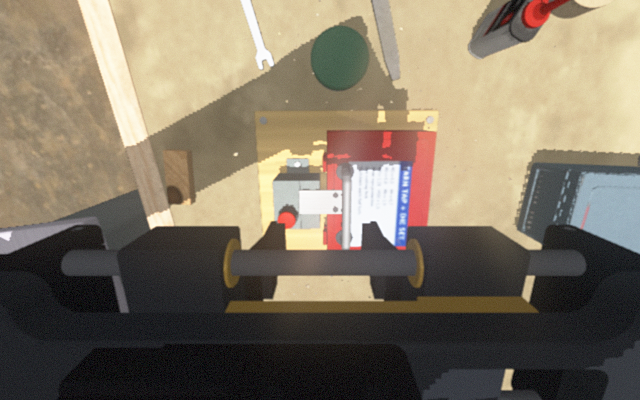

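The wrist image shows the bar at column 346, rows about 168 to 240, and the pin at (287,216). Both are about 8 px off my predictions, so I'll cross-check with depth.

Run:
```python
from bench import *;from h import *
import pickle
R=np.array([[.9924,.1228],[-.1228,.9924]]);t=np.array([.5374,.1530])
def unp(c,u,v):
    z=c["z_map"][int(round(v)),int(round(u))];K=c["mtx"];V=c["view"]
    p=np.array([(u-K[0,2])/K[0,0]*z,-(v-K[1,2])/K[1,1]*z,-z]);return V[:3,:3].T@(p-V[:3,3])
for n in("wrist","top"):
    c=camera(n) if n=="wrist" else pickle.load(open("c0.pkl","rb"))["top"]
    hsv=cv2.cvtColor(c["image"],cv2.COLOR_RGB2HSV)
    m=((hsv[...,0]<8)|(hsv[...,0]>172))&(hsv[...,1]>150)&(hsv[...,2]>80)
    g=(hsv[...,0]>55)&(hsv[...,0]<95)&(hsv[...,1]>90)
    if n=="wrist": pm=m.copy();pm[:,:270]=0;pm[:,305:]=0;pm[:195]=0;pm[240:]=0;g[:10]=0;g[100:]=0;g[:,:300]=0;g[:,380:]=0
    else: pm=m.copy();pm[:235]=0;pm[250:]=0;pm[:,:270]=0;pm[:,290:]=0;g[:200]=0;g[235:]=0;g[:,:210]=0;g[:,240:]=0
    for k,q,z in(("pin",pm,.08),("tin",g,.036)):
        v,u=np.where(q);print(n,k,len(u),u.mean().round(1),v.mean().round(1),"ray",ray(c,[u.mean(),v.mean()],z)[0].round(4),"depth",unp(c,u.mean(),v.mean()).round(4))
    if n=="wrist":
        for v in(165,170,180,200,225,238,245):
            print(v,[(u,(R.T@(unp(c,u,v)[:2]-t)*1000).round(0).tolist(),unp(c,u,v)[2].round(3)) for u in(342,346,350)])
```

```text
wrist pin 196 287.7 220.1 ray [0.4658 0.1546 0.08  ] depth [0.4659 0.1548 0.0804]<stdin>:15: RuntimeWarning: Mean of empty slice.
  ret = ret.dtype.type(ret / rcount)
Traceback (most recent call last):
ValueError: cannot convert float NaN to integer
```

>>> step_arm --pt "0.4 -0.5 0" --pt "0.4 -0.5 0" --pt "0 0 -0.6" --pt "0 0 -0.6" --pt "0 0 -0.6" --pt "0 0 -0.6" --pt "0 0 -0.6" --pt "0 0 -0.4" --pt "0 0 -0.3" --pt "0 0 0" --turn '[0,0,0,0,0,0,0,0,0,0]'

```text
time: 3.6
ee_pos: [0.5322, 0.1672, 0.1293]
eef_rot: [0.748, 0.664, -0.001, -0.0]
ft_force: [0.1, -0.1, -0.1]
width: 0.0477
grip_force: 0.0
```

Run:
```python
from bench import *;from h import *
s=read_state();print(s["ee_pos"],s["ft_force"])
c=camera("wrist");cv2.imwrite("pics/w2.png",c["image"][:,:,::-1])
```

```text
[0.5321624  0.16724749 0.12929218] [ 0.06736124 -0.12101121 -0.13618152]
```

View pics/w2.png

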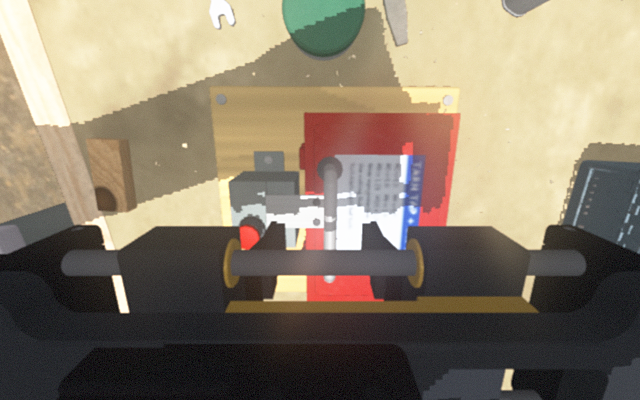

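The bar is at column 330, rows 168 to 280, between the fingers at columns 275 and 375. I'll check the offset along the bar.

Run:
```python
from bench import *;from h import *
s=read_state();c=camera("wrist");p=s["ee_pos"]
print("tcp px",proj(c,p),"tcp xy at bar height",proj(c,[p[0],p[1],.098]))
B=ray(c,[[330,168],[330,222],[330,280]],.096);print((B-p).round(4))
R=np.array([[.9924,.1228],[-.1228,.9924]]);print(((B-p)[:,:2]@R).round(4))
hsv=cv2.cvtColor(c["image"],cv2.COLOR_RGB2HSV)
print("pin left/top edge px region",ray(c,[250,232],.08))
print("z_map bar",[float(c["z_map"][v,330]) for v in(168,180,200,215)], (c["view"]@np.r_[B[1],1])[2])
```

```text
tcp px [[324.93990948 238.20091478]] tcp xy at bar height [[324.67348337 220.19878714]]
[[ 0.0084  0.0383 -0.034 ]
 [ 0.0037 -0.0027 -0.034 ]
 [-0.0019 -0.0521 -0.034 ]]
[[ 0.0036  0.0391]
 [ 0.004  -0.0022]
 [ 0.0045 -0.052 ]]
pin left/top edge px region [[0.46932918 0.15755941 0.08      ]]
z_map bar [0.2092217653989792, 0.19792389869689941, 0.19958548247814178, 0.20181149244308472] -0.2095969744210009
```

>>> step_arm --pt "0.15 0 -0.4" --pt "0 0 -0.4" --pt "0 0 -0.4" --pt "0 0 -0.4" --pt "0 0 -0.35" --pt "0 0 0" --pt "0 0 0" --turn '[0,0,0,0,0,0,0]'

```text
time: 4.4
ee_pos: [0.5363, 0.1672, 0.0812]
eef_rot: [0.748, 0.663, -0.0, 0.0]
ft_force: [0.0, -0.5, -0.2]
width: 0.0477
grip_force: 0.0
```

>>> step_arm --pt "0 0 0" --pt "0 0 0" --pt "0 0 0" --pt "0 0 0" --pt "0 0 0" --pt "0 0 0" --pt "0 0 0" --pt "0 0 0" --turn '[0,0,0,0,0,0,0,0]' --grip 1 --newtons 20

```text
time: 5.2
ee_pos: [0.5372, 0.1671, 0.0815]
eef_rot: [0.748, 0.663, 0.001, 0.001]
ft_force: [4.7, -0.1, -3.0]
width: 0.0089
grip_force: 20.0
```

>>> step_arm --pt "0.05 0 0.08" --pt "0.04 0 0.08" --pt "0.04 0 0.08" --pt "0 0 0" --pt "0 0 0" --turn '[0,0,0,0,0]'

```text
time: 5.7
ee_pos: [0.5401, 0.1667, 0.0869]
eef_rot: [0.748, 0.663, 0.0, 0.001]
ft_force: [6.2, -0.2, -7.8]
width: 0.0093
grip_force: 20.0
```

>>> step_arm --pt "0.04 0 0.08" --pt "0 0 0" --pt "0 0 0" --turn '[0,0,0]'

```text
time: 6.0
ee_pos: [0.5413, 0.1666, 0.0889]
eef_rot: [0.749, 0.663, 0.0, 0.001]
ft_force: [7.7, -0.8, -8.2]
width: 0.0091
grip_force: 20.0
```

>>> step_arm --pt "0.04 0 0.08" --pt "0 0 0" --pt "0 0 0" --turn '[0,0,0]'

```text
time: 6.3
ee_pos: [0.5425, 0.1664, 0.0908]
eef_rot: [0.749, 0.663, 0.0, 0.001]
ft_force: [8.3, -0.8, -9.2]
width: 0.0095
grip_force: 20.0
```

Run:
```python
from bench import *;from h import *
s=read_state();c=camera("wrist");im=c["image"].copy()
cv2.imwrite("pics/w3.png",im[:,:,::-1])
K=c["mtx"];V=c["view"]
for v in range(110,215,10):
  row=[]
  for u in range(312,345,4):
    z=float(c["z_map"][v,u]);p=V[:3,:3].T@(np.array([(u-K[0,2])/K[0,0]*z,-(v-K[1,2])/K[1,1]*z,-z])-V[:3,3]);row.append(int(p[2]*1000))
  print(v,row)
```

```text
110 [12, 12, 11, 11, 12, 11, 11, 12, 12]
120 [71, 71, 71, 71, 71, 70, 70, 70, 70]
130 [72, 72, 72, 72, 71, 70, 70, 71, 70]
140 [72, 70, 71, 72, 71, 70, 70, 71, 71]
150 [72, 73, 73, 72, 71, 71, 70, 70, 70]
160 [73, 71, 72, 72, 71, 71, 70, 72, 71]
170 [73, 74, 72, 72, 73, 72, 70, 71, 71]
180 [74, 83, 86, 85, 73, 72, 71, 72, 71]
190 [75, 101, 103, 103, 102, 72, 71, 70, 71]
200 [73, 105, 105, 107, 107, 103, 71, 71, 70]
210 [72, 108, 109, 110, 110, 106, 72, 70, 71]
```

View pics/w3.png

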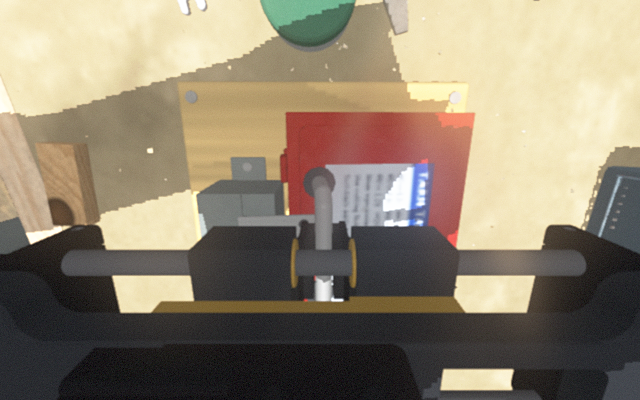

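The bar top has risen from 101 to 110 mm and the lid from 62 to 71 mm, so the lid is at about 0.09 rad. That is well past the catch limit of 0.035, which means it is free and I don't need the pin. I'll follow the arc up.

>>> step_arm --pt "0.15 -0.02 0.21" --pt "0.16 -0.02 0.21" --pt "0.16 -0.02 0.17" --pt "0.16 -0.02 0.17" --pt "0.18 -0.02 0.16" --pt "0.18 -0.02 0.16" --pt "0 0 0" --pt "0 0 0" --turn '[0,0,0,0,0,0,0,0]' --newtons 30

```text
time: 7.15
ee_pos: [0.5661, 0.1636, 0.1187]
eef_rot: [0.748, 0.663, -0.001, -0.0]
ft_force: [-3.9, -4.3, -0.9]
width: 0.0087
grip_force: 30.0
```

>>> step_arm --pt "0.19 -0.02 0.14" --pt "0.19 -0.02 0.14" --pt "0.2 -0.03 0.12" --pt "0.2 -0.03 0.12" --pt "0.21 -0.03 0.1" --pt "0.21 -0.03 0.1" --pt "0.2 -0.02 0.07" --pt "0.2 -0.02 0.07" --pt "0 0 0" --pt "0 0 0" --pt "0 0 0" --turn '[0,0,0,0,0,0,0,0,0,0,0]'

```text
time: 8.25
ee_pos: [0.6068, 0.1587, 0.141]
eef_rot: [0.748, 0.663, 0.0, 0.0]
ft_force: [-3.8, -3.7, 6.1]
width: 0.0086
grip_force: 30.0
```

Run:
```python
from bench import *;from h import *
s=read_state();p=s["ee_pos"];print(p,s["ft_force"],s["width"])
R=np.array([[.9924,.1228],[-.1228,.9924]])
d=R.T@(p[:2]-[.5372,.1671]);z=p[2]-.0815;print("dx",d,"dz",z,"t",np.arctan2(.056+z,.105-d[0])-np.arctan2(.056,.105),"r",np.hypot(.056+z,.105-d[0]))
c=camera("side");cv2.imwrite("pics/s4.png",cv2.resize(c["image"][120:260,200:400,::-1],None,fx=4,fy=4))
# lid plane normal from wrist depth on red pixels
c=camera("wrist");h=cv2.cvtColor(c["image"],cv2.COLOR_RGB2HSV)
m=((h[...,0]<8)|(h[...,0]>172))&(h[...,1]>130)&(h[...,2]>60);m[:90]=0
v,u=np.where(m);Z=c["z_map"][v,u];K=c["mtx"];V=c["view"]
P=(np.c_[(u-K[0,2])/K[0,0]*Z,-(v-K[1,2])/K[1,1]*Z,-Z]-V[:3,3])@V[:3,:3]
P=P[(P[:,2]>.06)&(P[:,2]<.2)]
for _ in range(6):
    q=np.median(P,0) if _==0 else P.mean(0);n=np.linalg.svd(P-P.mean(0),full_matrices=False)[2][2];e=abs((P-P.mean(0))@n);P=P[e<max(.003,2*np.median(e))]
print(len(P),n,"tilt deg",np.degrees(np.arccos(abs(n[2]))))
cv2.imwrite("pics/w4.png",c["image"][:,:,::-1])
```

```text
[0.60676736 0.15869857 0.14102757] [-3.75417955 -3.68648163  6.06000698] 0.008587423788525752
dx [0.07007035 0.00020529] dz 0.059527571342701605 t 0.7872284924559524 r 0.1206925865393838
5499 [ 0.69171789 -0.08739128  0.7168606 ] tilt deg 44.204109774725225
```

View pics/s4.png

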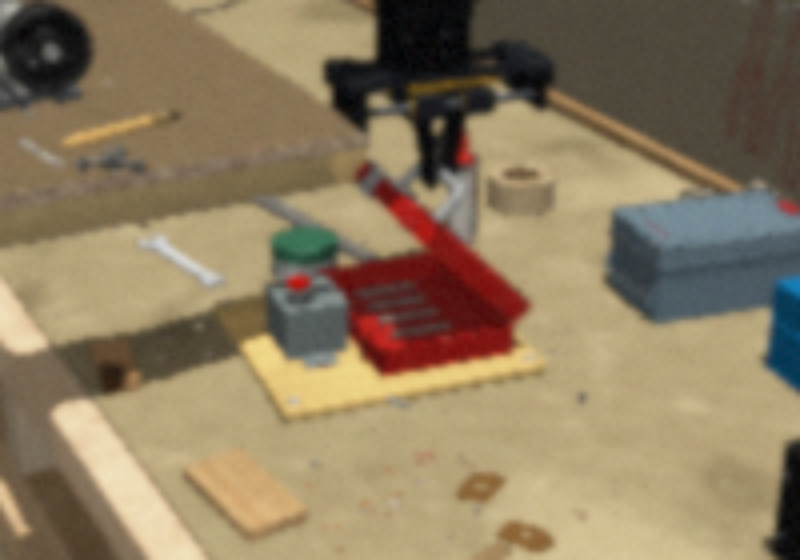

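View pics/w4.png

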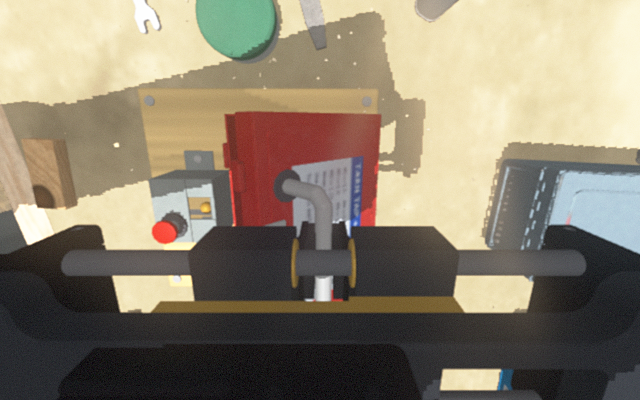

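The lid stands open at 44–45°, with the handle between the fingers. The pin (red, at (165,232) in the wrist view) is untouched and the tin and spanner are where they were. I'm handing in while still holding.

```bash
python3 -c "
from bench import *
print(close_job())"
```

```text
the job is handed in; nothing more can be done
None
```

The tug showed the lid was free, so I left the red pin alone, raised the lid to about 45 degrees (measured 44–45) and handed in with the gripper still holding it open.

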